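Tamp the dry ice level in the cold box

TASK

Take the tamper out of the spring clip on its leaning rest and tamp the dry ice in the dark cold box down until all the lumps lie level in one layer below the orange fill line. Then stand the tamper upright on its foot in the steel drip tray and let go of it; never touch the dry ice with the fingers, and leave the other things on the bench where they are.

Things in the scene. Friction and masses are not known exactly. Their poses are not given: they have to be found in the camera images.
- tamper_handle (a point): grip point of the tamper: on the axis of its round pale wooden handle, diameter 28 mm, 140 mm above the underside of its flat yellow foot and 30 mm below the handle's top; z points along the handle from foot to top. Mass 0.22 to 0.35 kg. It starts in the rest, leaning 40 degrees from vertical
- tamper_foot (a point): centre of the underside of the tamper's foot plate, 80 x 90 x 10 mm (x by y by z), axes as tamper_handle; a low yellow cone at the handle's root reaches 26 mm above the underside
- tamper: the whole tamper, 170 mm long, origin and axes as point tamper_foot
- clip (a point): centre of the spring clip, on the handle's axis 88 mm above the foot's underside, axes as body rack. Fixed wall on its +y side, sprung leaf over the top (78 to 98 mm along the handle), mouth open to -y. The handle cannot come straight up or along its axis; it rolls out level along -y, lifting the leaf's bump 4 mm, at 8 to 15 N. After 40 mm the handle, after 90 mm the foot is clear
- rack: grey leaning rest, fixed, base 150 x 120 x 8 mm, origin under the base's centre, z up. In its axes the tamper's foot underside has its centre at (15, 0, 40) mm and the handle rises along (-sin 40, 0, cos 40); the foot sits on a seat plate square to the handle, the handle lies on a 38 mm wide back plate on its lower side that ends 105 mm along the handle from the foot's underside
- coldbox: dark grey foam box, fixed, open at the top: outside 240 x 205 x 130 mm (x, y, z), walls 20 mm, floor 40 mm thick, so the cavity is 200 x 165 mm and 90 mm deep. Origin at the centre of its underside on the bench. An orange fill line runs round the inside 60 mm above the cavity floor (100 mm above the bench)
- tray: shallow stainless drip tray, fixed, 180 x 150 x 18 mm (x, y, z), walls and floor 3 mm thick, origin at the centre of its underside on the bench
- lump0_center (a point): centre of a lump of dry ice: white, slippery, angular, 43 to 52 mm across, 85 g, in the cold box. Lying on the cavity floor its centre is 19 to 23 mm above that floor. Two of the eight stand on top of others at the start; pressed down from above with 10 to 25 N they push those apart and go to the floor, sometimes only after a second press
- lump1_center (a point): centre of a lump of dry ice: white, slippery, angular, 43 to 52 mm across, 85 g, in the cold box. Lying on the cavity floor its centre is 19 to 23 mm above that floor. Two of the eight stand on top of others at the start; pressed down from above with 10 to 25 N they push those apart and go to the floor, sometimes only after a second press
- lump2_center (a point): centre of a lump of dry ice: white, slippery, angular, 43 to 52 mm across, 85 g, in the cold box. Lying on the cavity floor its centre is 19 to 23 mm above that floor. Two of the eight stand on top of others at the start; pressed down from above with 10 to 25 N they push those apart and go to the floor, sometimes only after a second press
- lump3_center (a point): centre of a lump of dry ice: white, slippery, angular, 43 to 52 mm across, 85 g, in the cold box. Lying on the cavity floor its centre is 19 to 23 mm above that floor. Two of the eight stand on top of others at the start; pressed down from above with 10 to 25 N they push those apart and go to the floor, sometimes only after a second press
- lump4_center (a point): centre of a lump of dry ice: white, slippery, angular, 43 to 52 mm across, 85 g, in the cold box. Lying on the cavity floor its centre is 19 to 23 mm above that floor. Two of the eight stand on top of others at the start; pressed down from above with 10 to 25 N they push those apart and go to the floor, sometimes only after a second press
- lump5_center (a point): centre of a lump of dry ice: white, slippery, angular, 43 to 52 mm across, 85 g, in the cold box. Lying on the cavity floor its centre is 19 to 23 mm above that floor. Two of the eight stand on top of others at the start; pressed down from above with 10 to 25 N they push those apart and go to the floor, sometimes only after a second press
- lump6_center (a point): centre of a lump of dry ice: white, slippery, angular, 43 to 52 mm across, 85 g, in the cold box. Lying on the cavity floor its centre is 19 to 23 mm above that floor. Two of the eight stand on top of others at the start; pressed down from above with 10 to 25 N they push those apart and go to the floor, sometimes only after a second press
- lump7_center (a point): centre of a lump of dry ice: white, slippery, angular, 43 to 52 mm across, 85 g, in the cold box. Lying on the cavity floor its centre is 19 to 23 mm above that floor. Two of the eight stand on top of others at the start; pressed down from above with 10 to 25 N they push those apart and go to the floor, sometimes only after a second press
- bracket: loose copper bracket 90 x 45 x 52 mm, bystander, origin at the centre of its underside
- cap: loose blue plastic cap, diameter 68 mm, 18 mm high, bystander, origin at the centre of its underside
- driver: loose screwdriver lying on the bench, about 200 mm long, bystander
- carton: loose white carton 85 x 85 x 75 mm with an open paper flap, bystander, origin at the centre of its underside
Things that resemble listed ones, but are neither listed nor needed, are in the scene too. Leave any pink or turquoise look-alike of the part that bears lump5_center alone.

How it is judged:
By the outcome, as a careful person would: the job done as asked, in the order asked, and still so for the second after the job is handed in, with the robot touching nothing.
It also fails if it takes over 72 s, if anything falls off the work surface, if the arm or the gripper's body presses on something with over 40 N, if the wrist force passes 120 N, or if a joint passes its speed limit or range.

ROBOT

A 7-joint arm with a two-finger parallel gripper is mounted at the origin on the work surface. World frame = base frame: x ahead of the robot, y to its left, z up, the work surface at z = 0. Lengths are in m, angles in rad, forces in N, time in s.
With the tool pointing down it reaches from about 0.425 to 0.95 m from the base axis. Payload 4.7 kg.
Tool frame: the origin (TCP) lies between the finger pads; the fingertips stand 22 mm ahead of it and the grasp point (between the pads) lies 3 mm ahead of it (r.tip_extent is the distance from the TCP to the fingertips, in m); y points along the fingers, z is the direction in which the jaws open and shut, and the axes are right-handed (so a half turn about y gives the same grasp; the last joint's range is limited). The gripper opens to 85 mm and grips with 20 to 120 N. Pads are 22 mm wide; open, the fingers measure 114 mm over their backs; the gripper's body (76 mm by 85 mm) begins 54 mm behind the grasp point. The pads swing forward as they close: fully open they stand 13 mm farther back than shut.
Start: joints at [1.162, 0.469, -0.049, 1.532, 0.024, 1.141, -0.082], TCP at [0.25, -0.627, 0.253] pointing down, gripper open.
Joint ranges: [-2.59, 2.59], [-0.33, 1.99], [-1.39, 1.29], [0.1, 2.45], [-1.04, 4.18], [0.21, 1.99], [-2.66, 2.66]. Speed limits (rad/s): [2.57, 2.57, 3.14, 3.14, 3.14, 3.14, 3.14].

INTERFACE

Orientations are given as a unit quaternion [w, x, y, z].
In Python, from rig import r gives the robot as it stands. The module is installed in compiled form; this text tells all that it offers.
- The arm moves only by the tool send_rows, never from a script. Its argument "commands" is a list of rows, each a list of 3 entries, a list of its own where there are three numbers: the closure, from -1 (fully open) to 1 (shut), so that 0 is half open, then the shift along the tool's x, y, z in mm, then the turn about the tool's y in rad. A call has 1 to 20 rows; each row shifts and turns the pose as measured when the row begins, along the tool's axes as they then stand; what a row does not reach is not made up. A row lasts 1/8 s, in which the tool goes at most 62.5 mm and 10.7 degrees, less where a joint would pass 70% of its speed; a pose out of reach is approached as far as the arm can. A call with a gripper value outside its range is refused whole. The fingers move at their own pace and stop on an object; "newtons" is the grip in N (left out, the last holds). Time passes only in rows, so rows that do not move let the fingers close. It gives the time, the measured TCP pose, the force and the opening at its end, in the units of the state.
- r.get_state(): the state, without advancing time (a new reading comes with each control period).
- r.get_image(name): name is "side" or "top"; returns (picture, depth): 480x640x3 uint8, red, green, blue; 480x640 float32, m along the optical axis (not along the pixel's ray), 0 where there is no reading.
- r.camera_model(name): a dict with "vertical_fov" (degrees; the focal length in pixels is half the picture's height over the tangent of half this angle, whatever the lens; pixels are square), "cx", "cy" (the principal point, pixels), "origin" and "orientation" of the camera in the world. Camera axes: x right, y up, looking along -z (the intrinsics and any distortion apply to the point x, -y, -z); pixel columns grow to the right and rows downward; lengths in m; the calibration is good to about 2 mm. A picture is of the moment at which its call begins. camera_model takes no time and is no camera call.
- r.sign_off(): hands the job in, once; it reports no verdict.
The state is a dict: "time_s": time; "joint_pos": joint angles; "qvel": joint speeds; "joint_efforts": joint torques, N m; "tcp_pos": TCP position; "orientation": TCP orientation; "force": force on the tool from outside, world axes, zero at the start; "ft_torque": the same for the moment, N m; "finger_gap": opening from 0.0 (shut) to 1.0 (fully open).
Only numpy, scipy, OpenCV 4.12 (cv2) and the standard library are available. Lean on these libraries where they do the work, as an engineer would, in place of code of your own. Each camera call takes 0.05 s, during which the arm holds its last target. There are 200 camera calls.

## Working session

There is one attempt and no reset: what is moved stays moved. The work goes in short steps, Python scripts to look and compute and a tool call to move; the robot and the scene stay as the last step left them, time stands still between calls to the robot, and variables do not carry over. Pictures are saved under pics/ and viewed, about 8 in all and at most 12, crops included, and the job is handed in when it is done.

Besides the shell and the picture viewer there is one more tool, called by a JSON object that holds its "op" and its "data". send_rows: Moves the arm, as the interface text tells. Its arguments: {"type":"object","properties":{"commands":{"type":"array","items":{"type":"array"}},"newtons":{"type":"number"}},"required":["commands"]}

```bash
mkdir -p pics && cat > h.py <<'E'
import numpy as np, cv2
from scipy.spatial.transform import Rotation as R
from rig import r
def q2R(q): return R.from_quat([q[1],q[2],q[3],q[0]]).as_matrix()
def grab(n,f=None):
    im,d=r.get_image(n)
    if f: cv2.imwrite('pics/'+f,im[:,:,::-1]); np.save('pics/'+n+'.npy',d)
    return im,d
def cam(n):
    c=r.camera_model(n); f=240/np.tan(np.radians(c['vertical_fov'])/2)
    return c,f,q2R(c['orientation']),np.array(c['origin'])
def pt(n,u,v,d):
    c,f,M,o=cam(n); return o+M@np.array([(u-c['cx'])/f*d,-(v-c['cy'])/f*d,-d])
def cloud(n,d):
    c,f,M,o=cam(n); v,u=np.mgrid[:480,:640]
    P=np.stack([(u-c['cx'])/f*d,-(v-c['cy'])/f*d,-d],-1); return P@M.T+o
def proj(n,p):
    c,f,M,o=cam(n); q=M.T@(np.array(p)-o); return c['cx']+f*q[0]/-q[2], c['cy']-f*q[1]/-q[2]
E
python3 - <<'E'
from h import *
for n in ('top','side'):
    grab(n,n+'0.png'); print(r.camera_model(n))
s=r.get_state(); print(s); print(q2R(s['orientation']).round(3), r.tip_extent)
E
```

```text
{'vertical_fov': 45.155232285720444, 'cx': 324.67298070341064, 'cy': 243.32134503684546, 'origin': array([ 0.37972993, -0.00209033,  1.28799351]), 'orientation': array([ 0.71203153,  0.06138791, -0.06543793, -0.69639105])}
{'vertical_fov': 52.295468674298675, 'cx': 313.4123959809165, 'cy': 242.05319253819295, 'origin': array([ 0.37348733, -0.8319651 ,  0.82206197]), 'orientation': array([ 0.89834175,  0.42053462, -0.05330912, -0.11528606])}
{'time_s': 0.1, 'joint_pos': array([ 1.16209195,  0.46939413, -0.04854025,  1.53355698,  0.02411751,
        1.14102686, -0.08233496]), 'qvel': array([-0.00118375, -0.00194296, -0.00016369, -0.00238441,  0.00096637,
        0.00038952,  0.00053441]), 'joint_efforts': array([ 8.75283731e-04, -5.11518288e+01, -4.67074185e-02, -2.38390338e+01,
        1.08940320e-02,  4.40736054e-03, -3.13714077e-05]), 'tcp_pos': array([ 0.25004891, -0.62645657,  0.2523511 ]), 'orientation': array([ 0.1333029 , -0.13361475,  0.69501468, -0.69378096]), 'force': array([ 0.58548938, -0.60116227, -0.91138886]), 'ft_torque': array([ 0.04986115, -0.0203209 ,  0.01049022]), 'finger_gap': 1.0028126781818527}
[[-0.929 -0.001  0.371]
 [-0.371  0.002 -0.929]
 [ 0.    -1.    -0.002]] 0.022
```

View pics/top0.png

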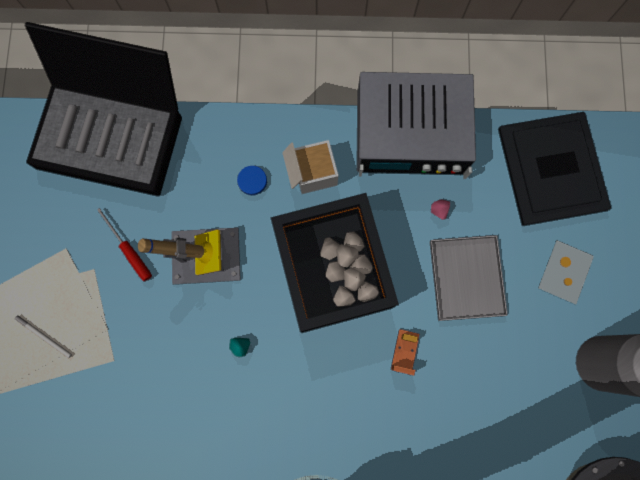

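View pics/side0.png

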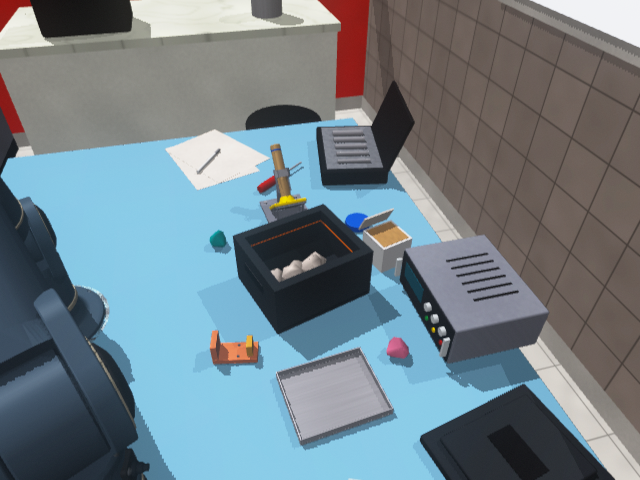

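```bash
python3 - <<'E'
from h import *
t=cv2.imread('pics/top0.png'); 
a=cv2.resize(t[220:300,130:250],None,fx=3.33,fy=3.33,interpolation=cv2.INTER_CUBIC)
b=cv2.resize(t[190:335,265:405],None,fx=2.8,fy=2.8,interpolation=cv2.INTER_CUBIC)
H=max(a.shape[0],b.shape[0]); c=np.zeros((H,a.shape[1]+b.shape[1],3),np.uint8); c[:a.shape[0],:a.shape[1]]=a; c[:b.shape[0],a.shape[1]:]=b
cv2.imwrite('pics/c1.png',c)
d=np.load('pics/top.npy'); P=cloud('top',d); hsv=cv2.cvtColor(t,cv2.COLOR_BGR2HSV)
for n,u,v in [('bench',250,300),('bench2',100,200),('bench3',540,240),('boxrim1',300,205),('rack',180,275)]: print(n,P[v,u].round(4))
# handle top view: brown, foot yellow
roi=np.zeros((480,640),bool); roi[220:300,130:250]=1
ye=roi&(hsv[...,0]>22)&(hsv[...,0]<35)&(hsv[...,1]>180)&(hsv[...,2]>120)
ha=roi&(hsv[...,0]>8)&(hsv[...,0]<25)&(hsv[...,1]>60)&(hsv[...,1]<180)&(d>0)
for n,m in (('yellow',ye),('handle',ha)):
    Q=P[m]; print(n,len(Q),Q.min(0).round(3),Q.max(0).round(3),np.median(Q,0).round(4))
# rects from height bands: box rim z .12-.14; tray rim; rack base
def rect(lo,hi,x0,x1,y0,y1,name):
    m=(P[...,2]>lo)&(P[...,2]<hi)&(P[...,0]>x0)&(P[...,0]<x1)&(P[...,1]>y0)&(P[...,1]<y1)
    q=P[m][:,:2].astype(np.float32); print(name,len(q),cv2.minAreaRect(q*1000))
rect(.122,.138,.2,.6,-.18,.12,'box')
rect(.010,.026,.2,.5,-.45,-.22,'tray')
rect(.004,.013,.25,.55,.15,.38,'rack')
E
```

```text
bench [ 0.4819  0.1569 -0.0035]
bench2 [0.7017 0.5084 0.0041]
bench3 [ 0.6326 -0.497   0.    ]
boxrim1 [0.7007 0.0514 0.004 ]
rack [0.5332 0.3138 0.0076]
yellow 700 [ 0.38  -0.002  0.022] [0.625 0.282 1.288] [0.5652 0.239  0.0641]
handle 740 [0.533 0.213 0.003] [0.64  0.363 0.184] [0.5729 0.3078 0.1322]
box 2509 ((534.4196166992188, -31.07013702392578), (195.81056213378906, 205.5714111328125), 16.284072875976562)
tray 218 ((372.7569885253906, -352.1006164550781), (256.7894287109375, 189.11553955078125), 1.434226155281067)
rack 2815 ((399.9593200683594, 265.03271484375), (229.69439697265625, 299.80194091796875), 89.98921966552734)
```

View pics/c1.png

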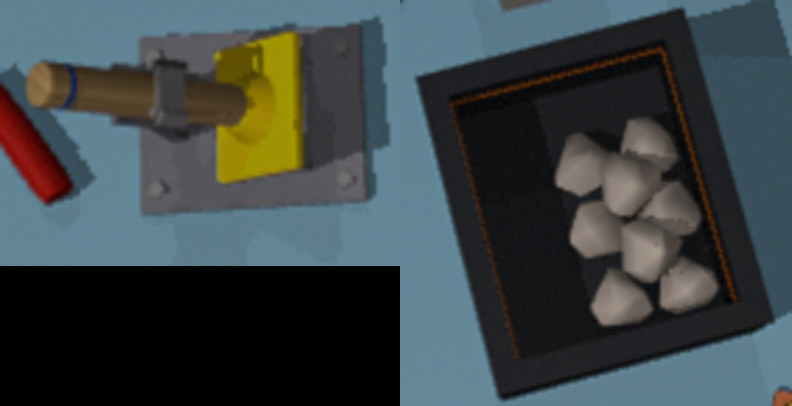

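```bash
cat >> h.py <<'E'
def onz(n,u,v,z):
    c,f,M,o=cam(n); k=M@np.array([(u-c['cx'])/f,-(v-c['cy'])/f,-1.]); return o+k*(z-o[2])/k[2]
E
python3 - <<'E'
from h import *
def quad(name,C,z):
    Q=np.array([onz('top',u,v,z)[:2] for u,v in C]); c=Q.mean(0)
    e=[np.linalg.norm(Q[i]-Q[(i+1)%4]) for i in range(4)]
    a=Q[1]-Q[0]+Q[2]-Q[3]; print(name,'centre',c.round(4),'sides',np.round(e,3),'TL->TR yaw',np.degrees(np.arctan2(a[1],a[0])).round(2)); return c,np.arctan2(a[1],a[0])
rc,ry=quad('rack',[(172,231.4),(238.1,228.4),(240.2,280),(172.6,284.3)],.008)
quad('box',[(271.1,217.5),(366.4,193.6),(397.9,304.3),(301.4,331.4)],.13)
quad('tray',[(431,238),(497.5,235.5),(506,316),(439,319)],.018)
c,s=np.cos(ry),np.sin(ry); M=np.array([[c,-s,0],[s,c,0],[0,0,1]])
S,C=np.sin(np.radians(40)),np.cos(np.radians(40))
f=np.array([.015,0,.04])
for l in (.0,.088,.14,.17):
    p=np.r_[rc,0]+M@(f+l*np.array([-S,0,C])); print(l,p.round(4),np.round(proj('top',p),1),np.round(proj('side',p),1))
print('handle end measured',onz('top',143.5,245.5,.04+.17*C))
d=np.load('pics/top.npy'); P=cloud('top',d); print('depth near grip', [P[int(v),int(u)].round(3) for u,v in [(150,247),(160,249),(144,246)]])
for u,v in [(335,246),(354,241),(346,256),(362,264),(336,272),(352,279),(345,297),(368,292),(300,230),(310,280)]: print((u,v),P[v,u].round(3))
E
```

```text
rack centre [0.5776 0.259 ] sides [0.149 0.118 0.15  0.12 ] TL->TR yaw -85.53
box centre [ 0.5547 -0.0265] sides [0.203 0.237 0.2   0.24 ] TL->TR yaw -73.7
tray centre [ 0.5427 -0.327 ] sides [0.15  0.18  0.147 0.181] TL->TR yaw -86.35
0.0 [0.5788 0.244  0.04  ] [209.8 253.1] [287.3 205.7]
0.088 [0.5744 0.3004 0.1074] [176.3 249.4] [280.5 174.2]
0.14 [0.5718 0.3337 0.1472] [154.7 246.9] [276.5 155.6]
0.17 [0.5703 0.3529 0.1702] [141.5 245.4] [274.1 144.8]
handle end measured [0.57024178 0.34898133 0.17022756]
depth near grip [array([0.568, 0.337, 0.166]), array([0.567, 0.322, 0.15 ]), array([0.568, 0.346, 0.178])]
(335, 246) [ 0.593 -0.029  0.082]
(354, 241) [ 0.605 -0.069  0.081]
(346, 256) [ 0.568 -0.051  0.111]
(362, 264) [ 0.556 -0.086  0.085]
(336, 272) [ 0.538 -0.032  0.083]
(352, 279) [ 0.521 -0.064  0.106]
(345, 297) [ 0.485 -0.051  0.087]
(368, 292) [ 0.497 -0.099  0.085]
(300, 230) [0.635 0.048 0.04 ]
(310, 280) [0.525 0.023 0.04 ]
```

```bash
python3 - <<'E'
from h import *
t=cv2.imread('pics/side0.png')
a=cv2.resize(t[130:230,240:340],None,fx=4,fy=4,interpolation=cv2.INTER_CUBIC)
b=cv2.resize(t[210:310,220:320],None,fx=4,fy=4,interpolation=cv2.INTER_CUBIC)
cv2.imwrite('pics/c2.png',np.hstack([a,b]))
E
```

```text
(no output)
```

View pics/c2.png

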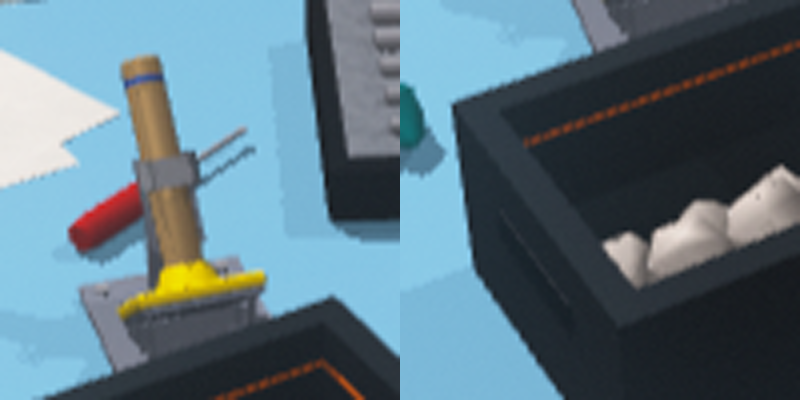

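{"op": "send_rows", "data": {"commands": [[-1,[0,0,0],-0.16],[-1,[0,0,0],-0.16],[-1,[0,0,0],-0.16],[-1,[0,0,0],-0.16],[-1,[0,0,0],-0.16],[-1,[0,0,0],-0.16],[-1,[0,0,0],-0.16],[-1,[0,0,0],-0.15],[-1,[-30,-5,13],0],[-1,[-55,-5,23],0],[-1,[-55,0,23],0],[-1,[-55,0,23],0],[-1,[-55,0,23],0],[-1,[-55,0,23],0],[-1,[-55,0,23],0],[-1,[-55,0,23],0],[-1,[-55,0,23],0],[-1,[-55,0,23],0],[-1,[-55,0,23],0],[-1,[-55,0,23],0]], "newtons": 110}}

```text
time_s: 2.6
tcp_pos: [0.4392, 0.0539, 0.2605]
orientation: [0.528, -0.525, 0.476, -0.468]
force: [1.5, -1.1, 0.6]
finger_gap: 0.997
```

```bash
cat > to.py <<'E'
# to.py x y z yaw : shift in tool axes (mm) and turn needed to reach TCP x y z with tool-z yaw (deg)
import sys; from h import *
s=r.get_state(); p=s['tcp_pos']; M=q2R(s['orientation']); x,y,z,w=map(float,sys.argv[1:5])
yaw=np.degrees(np.arctan2(M[1,2],M[0,2]))
print('t',s['time_s'],'p',p.round(4),'yaw',yaw.round(2),'tilt',M[:,1].round(3),'q',s['joint_pos'].round(2),'F',s['force'].round(1),'T',s['ft_torque'].round(2),'gap',round(s['finger_gap'],3))
print('shift mm',(M.T@(np.array([x,y,z])-p)*1000).round(1),'turn',np.radians(-(w-yaw)).round(3))
E
python3 to.py .5718 .3337 .150 4.47
```

```text
t 2.6 p [0.4392 0.0539 0.2605] yaw 6.28 tilt [-0.005  0.01  -1.   ] q [ 0.57  0.16 -0.85  2.01  0.12  1.04 -0.23] F [ 1.5 -1.1  0.6] T [-0.04 -0.07  0.02] gap 0.997
shift mm [-262.4  112.6  162.8] turn 0.032
```

{"op": "send_rows", "data": {"commands": [[-1,[-40,0,26],0.015],[-1,[-40,0,26],0.015],[-1,[-40,0,26],0],[-1,[-40,0,26],0],[-1,[-40,0,26],0],[-1,[-35,0,20],0],[-1,[-20,0,10],0],[-1,[0,0,0],0]]}}

```text
time_s: 3.6
tcp_pos: [0.5786, 0.3339, 0.2574]
orientation: [-0.519, 0.521, -0.484, 0.474]
force: [0.3, -0.0, 0.6]
finger_gap: 1.003
```

```bash
python3 to.py .5718 .3337 .150 4.47
```

```text
t 3.6 p [0.5786 0.3339 0.2574] yaw 4.76 tilt [-0.012  0.007 -1.   ] q [-0.06  0.58 -0.8   1.51  0.41  1.24 -0.83] F [ 0.3 -0.   0.6] T [-0.05  0.02  0.  ] gap 1.003
shift mm [  0.5 107.5  -5.6] turn 0.005
```

{"op": "send_rows", "data": {"commands": [[-1,[0,30,-3],0.005],[-1,[0,30,-3],0],[-1,[0,25,0],0],[-1,[0,15,0],0],[-1,[0,6,0],0],[-1,[0,0,0],0]]}}

```text
time_s: 4.35
tcp_pos: [0.5716, 0.328, 0.1487]
orientation: [-0.516, 0.52, -0.485, 0.478]
force: [0.6, 0.2, 0.9]
finger_gap: 1.001
```

```bash
python3 to.py .5718 .3337 .150 4.47; python3 - <<'E'
from h import *
a,_=grab('top'); b,_=grab('side')
a=cv2.resize(a[200:300,100:260],(480,300),interpolation=cv2.INTER_CUBIC); b=cv2.resize(b[110:230,220:340],(300,300),interpolation=cv2.INTER_CUBIC)
cv2.imwrite('pics/g1.png',np.hstack([a,b])[:,:,::-1])
E
```

```text
t 4.35 p [0.5716 0.328  0.1487] yaw 4.18 tilt [-0.011  0.003 -1.   ] q [-0.08  0.66 -0.75  1.64  0.49  1.05 -0.91] F [0.6 0.2 0.9] T [-0.04 -0.05  0.01] gap 1.001
shift mm [-5.7 -1.3  0.6] turn -0.005
```

View pics/g1.png

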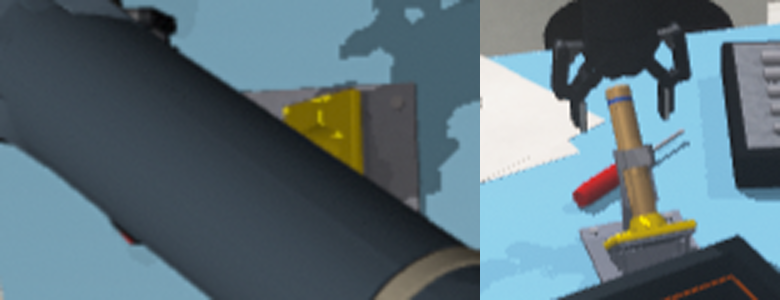

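{"op": "send_rows", "data": {"commands": [[-1,[-6,-1,0],0],[1,[0,0,0],0],[1,[0,0,0],0],[1,[0,0,0],0],[1,[0,0,0],0],[1,[0,0,0],0],[1,[0,0,0],0]], "newtons": 110}}

```text
time_s: 5.32
tcp_pos: [0.5723, 0.3361, 0.153]
orientation: [0.518, -0.518, 0.484, -0.478]
force: [0.5, 0.0, 1.3]
finger_gap: 0.305
```

```bash
python3 to.py .5718 .3337 .150 4.47
```

```text
t 5.325 p [0.5723 0.3361 0.153 ] yaw 4.21 tilt [-0.006  0.006 -1.   ] q [-0.09  0.66 -0.75  1.63  0.49  1.05 -0.91] F [0.5 0.  1.3] T [-0.05 -0.06  0.06] gap 0.305
shift mm [ 2.4  2.9 -0.7] turn -0.005
```

{"op": "send_rows", "data": {"commands": [[1,[0,0,-8],0],[1,[0,0,-10],0],[1,[0,0,-10],0],[1,[0,0,-10],0],[1,[0,0,-10],0],[1,[0,0,-10],0]]}}

```text
time_s: 6.08
tcp_pos: [0.5204, 0.3324, 0.1526]
orientation: [0.525, -0.512, 0.481, -0.481]
force: [0.0, 0.5, -1.5]
finger_gap: 0.297
```

```bash
python3 to.py .5723 .3361 .153 4.21
```

```text
t 6.075 p [0.5204 0.3324 0.1526] yaw 4.25 tilt [ 0.012  0.014 -1.   ] q [-0.09  0.59 -0.77  1.76  0.48  0.97 -0.97] F [ 0.   0.5 -1.5] T [ 0.15 -0.17  0.09] gap 0.297
shift mm [ 0.2  0.2 52.1] turn 0.001
```

Out of the clip's throat; continue clear of the foot seat, lifting after 95 mm.

{"op": "send_rows", "data": {"commands": [[1,[0,0,-15],0],[1,[0,0,-15],0],[1,[0,0,-15],0],[1,[0,-4,-10],0],[1,[0,-30,0],0],[1,[0,-30,0],0],[1,[0,-30,0],0],[1,[0,-10,0],0],[1,[0,0,0],0]]}}

```text
time_s: 7.2
tcp_pos: [0.4555, 0.3248, 0.2576]
orientation: [0.523, -0.515, 0.481, -0.481]
force: [-0.1, 0.1, -3.9]
finger_gap: 0.299
```

```bash
python3 to.py .5723 .3361 .153 4.21; python3 - <<'E'
from h import *
a,_=grab('top'); b,_=grab('side','s2.png')
cv2.imwrite('pics/g2.png',np.hstack([a[120:420,60:400],b[0:300,150:550]])[:,:,::-1])
E
```

```text
t 7.2 p [0.4555 0.3248 0.2576] yaw 4.34 tilt [ 0.008  0.008 -1.   ] q [-0.02  0.4  -0.87  1.78  0.34  1.11 -0.93] F [-0.1  0.1 -3.9] T [ 0.11  0.01 -0.05] gap 0.299
shift mm [ -1.6 105.6 116.4] turn 0.002
```

View pics/g2.png

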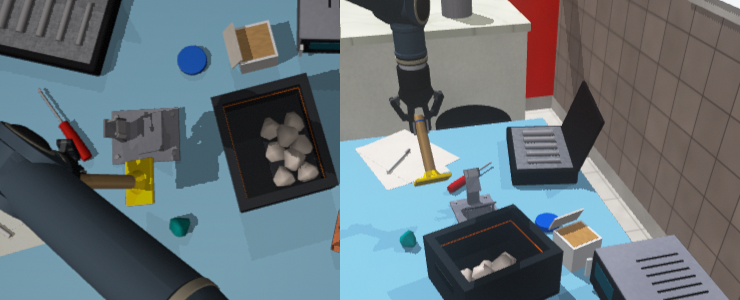

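{"op": "send_rows", "data": {"commands": [[1,[0,0,0],0],[1,[0,0,0],0],[1,[0,0,0],0],[1,[0,0,0],0],[1,[0,0,0],0],[1,[0,0,0],0]], "newtons": 20}}

```text
time_s: 8.05
tcp_pos: [0.4544, 0.3236, 0.2536]
orientation: [0.52, -0.517, 0.481, -0.48]
force: [-0.1, 1.1, -2.2]
finger_gap: 0.301
```

```bash
cat > lean.py <<'E'
# estimate tamper axis from side view: yellow foot centroid vs grip point
from h import *
s=r.get_state(); M=q2R(s['orientation']); g=s['tcp_pos']+M[:,1]*.003
out=[]
for n in ('side','top'):
    im,d=grab(n); h=cv2.cvtColor(im,cv2.COLOR_RGB2HSV)
    P=cloud(n,d); m=(h[...,0]>22)&(h[...,0]<35)&(h[...,1]>180)&(h[...,2]>60)&(d>0)&(np.linalg.norm(P-g,axis=-1)<.22)
    k,l,st,ce=cv2.connectedComponentsWithStats(m.astype(np.uint8)); 
    if k<2: continue
    i=1+st[1:,4].argmax(); Q=P[l==i]; print(n,len(Q),'foot median rel grip, tool axes mm',((np.median(Q,0)-g)@M*1000).round(1),'z range',np.percentile(Q[:,2],[2,98]).round(3),'px',ce[i].round(1))
print('T',s['ft_torque'].round(3),'F',s['force'].round(2),'gap',round(s['finger_gap'],3),'p',s['tcp_pos'].round(4),'t',s['time_s'])
E
python3 lean.py
```

```text
side 170 foot median rel grip, tool axes mm [115.7  80.7  -3.8] z range [0.16  0.174] px [241.2 176.9]
top 1090 foot median rel grip, tool axes mm [94.3 86.4 -1.1] z range [0.128 0.176] px [201.5 302.8]
T [ 0.116 -0.004  0.016] F [-0.15  1.09 -2.22] gap 0.301 p [0.4544 0.3236 0.2536] t 8.05
```

{"op": "send_rows", "data": {"commands": [[0.5,[0,0,0],0],[0.5,[0,0,0],0],[0.45,[0,0,0],0],[0.45,[0,0,0],0]], "newtons": 20}}

```text
time_s: 8.65
tcp_pos: [0.4544, 0.3236, 0.2537]
orientation: [0.52, -0.517, 0.481, -0.48]
force: [0.6, -0.3, -1.8]
finger_gap: 0.301
```

```bash
python3 lean.py
```

```text
side 171 foot median rel grip, tool axes mm [115.   80.8  -4. ] z range [0.159 0.174] px [241.  176.9]
top 1086 foot median rel grip, tool axes mm [94.3 86.5 -1.2] z range [0.129 0.176] px [201.5 302.8]
T [ 0.162 -0.035 -0.011] F [ 0.59 -0.32 -1.78] gap 0.301 p [0.4544 0.3236 0.2537] t 8.65
```

{"op": "send_rows", "data": {"commands": [[0.42,[0,0,0],0],[0.42,[0,0,0],0],[0.41,[0,0,0],0]]}}

```text
time_s: 9.12
tcp_pos: [0.4544, 0.3236, 0.2537]
orientation: [0.52, -0.517, 0.481, -0.48]
force: [0.2, -0.1, -2.0]
finger_gap: 0.304
```

```bash
python3 lean.py | tail -2
```

```text
top 1087 foot median rel grip, tool axes mm [94.3 86.6 -1.1] z range [0.128 0.175] px [201.5 302.8]
T [0.189 0.03  0.021] F [ 0.19 -0.13 -2.05] gap 0.304 p [0.4544 0.3236 0.2537] t 9.125
```

{"op": "send_rows", "data": {"commands": [[0.42,[0,25,0],0],[0.42,[0,25,0],0],[0.42,[0,25,0],0],[0.42,[0,15,0],0],[0.4,[0,0,0],0],[0.4,[0,0,0],0]]}}

```text
time_s: 9.98
tcp_pos: [0.4562, 0.3253, 0.163]
orientation: [0.522, -0.515, 0.481, -0.48]
force: [-0.1, -0.1, -1.8]
finger_gap: 0.301
```

```bash
python3 lean.py
```

```text
side 174 foot median rel grip, tool axes mm [114.5  81.3  -2.8] z range [0.067 0.084] px [245.5 206.2]
top 906 foot median rel grip, tool axes mm [95.8 85.9  1.4] z range [0.038 0.085] px [209.9 304.3]
T [0.083 0.057 0.028] F [-0.12 -0.12 -1.85] gap 0.301 p [0.4562 0.3253 0.163 ] t 9.975
```

{"op": "send_rows", "data": {"commands": [[0.39,[0,0,0],0],[0.39,[0,0,0],0],[0.38,[0,0,0],0]]}}

```text
time_s: 10.45
tcp_pos: [0.4568, 0.3256, 0.1646]
orientation: [0.523, -0.514, 0.481, -0.481]
force: [0.6, -0.5, -3.2]
finger_gap: 0.314
```

```bash
python3 lean.py
```

```text
side 171 foot median rel grip, tool axes mm [114.6  81.1  -2.6] z range [0.068 0.085] px [245.9 205.5]
top 931 foot median rel grip, tool axes mm [95.  85.7  0.9] z range [0.04  0.087] px [209.4 304. ]
T [ 0.104  0.072 -0.047] F [ 0.6  -0.49 -3.22] gap 0.314 p [0.4568 0.3256 0.1646] t 10.45
```

{"op": "send_rows", "data": {"commands": [[0.37,[0,0,0],0],[0.37,[0,0,0],0]]}}

```text
time_s: 10.8
tcp_pos: [0.4567, 0.3256, 0.1644]
orientation: [0.522, -0.514, 0.481, -0.481]
force: [0.0, 0.5, -2.0]
finger_gap: 0.318
```

```bash
python3 lean.py
```

```text
side 173 foot median rel grip, tool axes mm [114.6  80.8  -3.2] z range [0.068 0.085] px [245.7 205.6]
top 936 foot median rel grip, tool axes mm [94.7 85.9  0.7] z range [0.038 0.087] px [209.3 304. ]
T [0.066 0.028 0.013] F [ 0.02  0.49 -2.04] gap 0.318 p [0.4567 0.3256 0.1644] t 10.8
```

{"op": "send_rows", "data": {"commands": [[1,[0,0,0],0],[1,[0,0,0],0],[1,[0,-20,0],0],[1,[0,-15,0],-0.1],[1,[0,0,0],-0.11],[1,[0,0,0],0]], "newtons": 20}}

```text
time_s: 11.65
tcp_pos: [0.457, 0.3263, 0.2048]
orientation: [0.572, -0.562, 0.422, -0.423]
force: [-0.8, 0.5, -2.4]
finger_gap: 0.316
```

```bash
python3 to.py .4128 .2446 .20 16.3; python3 lean.py
```

```text
t 11.65 p [0.457  0.3263 0.2048] yaw 16.66 tilt [ 0.01  0.01 -1.  ] q [-0.02  0.47 -0.89  1.83  0.43  1.03 -0.79] F [-0.8  0.5 -2.4] T [ 0.09  0.04 -0.03] gap 0.316
shift mm [ 65.6   3.5 -65.8] turn 0.006
side 183 foot median rel grip, tool axes mm [104.3  81.7  -7.7] z range [0.093 0.125] px [251. 191.]
top 1023 foot median rel grip, tool axes mm [93.5 86.9 -0.3] z range [0.079 0.127] px [203.4 293.5]
T [ 0.087  0.04  -0.027] F [-0.76  0.46 -2.42] gap 0.316 p [0.457  0.3263 0.2048] t 11.65
```

{"op": "send_rows", "data": {"commands": [[1,[0,0,-25],0],[1,[10,0,-22],0],[1,[25,0,-19],0],[1,[25,0,0],0.006],[1,[25,0,0],0],[1,[20,0,0],0],[1,[10,0,0],0],[1,[0,0,0],0]]}}

```text
time_s: 12.75
tcp_pos: [0.4235, 0.1946, 0.2042]
orientation: [0.569, -0.559, 0.425, -0.427]
force: [0.6, 0.4, -2.6]
finger_gap: 0.315
```

```bash
python3 to.py .4283 .1918 .175 16.3; python3 lean.py
```

```text
t 12.75 p [0.4235 0.1946 0.2042] yaw 15.82 tilt [ 0.011  0.01  -1.   ] q [ 0.29  0.31 -0.95  2.04  0.31  0.93 -0.55] F [ 0.6  0.4 -2.6] T [ 0.17  0.06 -0.01] gap 0.315
shift mm [ 4.2 29.2  3.5] turn -0.008
side 224 foot median rel grip, tool axes mm [103.9  81.7  -6.5] z range [0.092 0.125] px [245.2 223.5]
top 1092 foot median rel grip, tool axes mm [92.9 87.2  1. ] z range [0.078 0.126] px [267. 312.]
T [ 0.171  0.058 -0.011] F [ 0.6   0.35 -2.57] gap 0.315 p [0.4235 0.1946 0.2042] t 12.75
```

Lower 32 mm, then push the foot edge against the box wall in small steps.

{"op": "send_rows", "data": {"commands": [[1,[0,20,2],0],[1,[0,12,1],-0.008],[1,[0,0,0],0],[1,[10,0,0],0],[1,[10,0,0],0],[1,[10,0,0],0],[1,[10,0,0],0]]}}

```text
time_s: 13.72
tcp_pos: [0.4389, 0.1652, 0.1746]
orientation: [0.577, -0.558, 0.422, -0.422]
force: [-3.9, 11.9, 2.6]
finger_gap: 0.314
```

```bash
python3 to.py .4571 .0934 .175 16.3; python3 lean.py
```

```text
t 13.725 p [0.4389 0.1652 0.1746] yaw 16.73 tilt [ 0.016  0.023 -1.   ] q [ 0.33  0.36 -0.93  2.07  0.36  0.86 -0.5 ] F [-3.9 11.9  2.6] T [2.65 0.99 0.  ] gap 0.314
shift mm [73.9 -1.7 -3.3] turn 0.008
top 1109 foot median rel grip, tool axes mm [85.2 95.7 -0.6] z range [0.044 0.088] px [278.5 306.6]
T [2.65e+00 9.90e-01 2.00e-03] F [-3.86 11.88  2.56] gap 0.314 p [0.4389 0.1652 0.1746] t 13.725
```

{"op": "send_rows", "data": {"commands": [[0.4,[10,0,0],0],[0.4,[10,0,0],0],[0.4,[10,0,0],0],[0.4,[10,0,0],0]]}}

```text
time_s: 14.32
tcp_pos: [0.4518, 0.1325, 0.1777]
orientation: [0.583, -0.553, 0.422, -0.42]
force: [-3.0, 2.8, 0.3]
finger_gap: 0.316
```

```bash
python3 to.py .4571 .0934 .175 16.3; python3 lean.py
```

```text
t 14.325 p [0.4518 0.1325 0.1777] yaw 16.84 tilt [ 0.023  0.036 -0.999] q [ 0.42  0.35 -0.93  2.07  0.34  0.85 -0.41] F [-3.   2.8  0.3] T [ 1.15  0.62 -0.  ] gap 0.316
shift mm [39.1  1.4 -6.3] turn 0.009
top 581 foot median rel grip, tool axes mm [ 64.8 113.1   5.3] z range [0.053 0.129] px [284.  300.7]
T [ 1.145e+00  6.200e-01 -1.000e-03] F [-3.04  2.79  0.26] gap 0.316 p [0.4518 0.1325 0.1777] t 14.325
```

{"op": "send_rows", "data": {"commands": [[0.39,[10,0,0],0],[0.39,[10,0,0],0],[0.39,[10,0,0],0],[0.39,[8,0,0],0],[0.39,[5,0,0],0]]}}

```text
time_s: 15.05
tcp_pos: [0.4651, 0.0878, 0.1761]
orientation: [0.582, -0.553, 0.423, -0.421]
force: [-1.6, 3.8, -1.3]
finger_gap: 0.318
```

```bash
python3 to.py .4571 .0934 .175 16.3; python3 lean.py; python3 - <<'E'
from h import *
a,_=grab('top'); b,_=grab('side')
cv2.imwrite('pics/g3.png',np.hstack([cv2.resize(a[230:380,200:380],None,fx=2,fy=2),cv2.resize(b[100:300,150:350],None,fx=2,fy=2)[:300]])[:,:,::-1])
E
```

```text
t 15.05 p [0.4651 0.0878 0.1761] yaw 16.72 tilt [ 0.022  0.036 -0.999] q [ 0.51  0.36 -0.92  2.06  0.34  0.85 -0.31] F [-1.6  3.8 -1.3] T [0.98 0.23 0.05] gap 0.318
shift mm [-7.7  1.2 -6.1] turn 0.007
side 1 foot median rel grip, tool axes mm [-41.8 130.8 -44.1] z range [0.042 0.042] px [233. 243.]
T [0.976 0.232 0.052] F [-1.62  3.8  -1.27] gap 0.318 p [0.4651 0.0878 0.1761] t 15.05
```

View pics/g3.png

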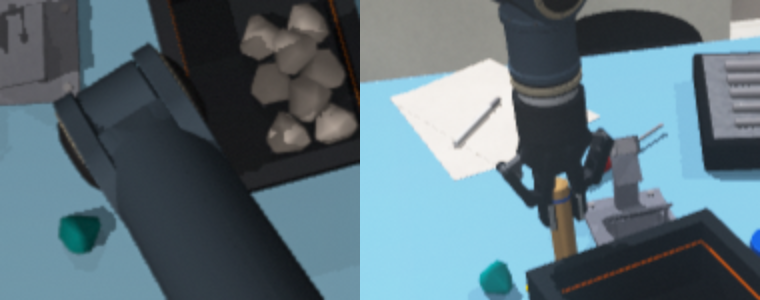

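{"op": "send_rows", "data": {"commands": [[1,[0,0,0],0],[1,[0,0,0],0],[1,[0,0,0],0],[1,[-10,0,0],0],[1,[-5,-25,0],0],[1,[0,-30,0],0],[1,[0,-30,0],0],[1,[0,-30,0],0],[1,[0,-10,0],0],[1,[0,0,0],0]], "newtons": 80}}

```text
time_s: 16.5
tcp_pos: [0.4543, 0.0976, 0.3024]
orientation: [0.578, -0.558, 0.421, -0.42]
force: [-0.1, -0.7, -2.6]
finger_gap: 0.31
```

```bash
cat >> h.py <<'E'
def pose():
    s=r.get_state(); M=q2R(s['orientation']); return s,M,s['tcp_pos']+M[:,1]*.003
def handle(n='side'):
    "fit handle axis: wood pixels below fingertips + foot pixels, in world; returns median points by height"
    s,M,g=pose(); im,d=grab(n); h=cv2.cvtColor(im,cv2.COLOR_RGB2HSV).astype(int); P=cloud(n,d)
    w=(h[...,0]>8)&(h[...,0]<22)&(h[...,1]>60)&(h[...,1]<200)&(d>0)&(np.linalg.norm(P-g,axis=-1)<.16)
    y=(h[...,0]>22)&(h[...,0]<35)&(h[...,1]>180)&(h[...,2]>60)&(d>0)&(np.linalg.norm(P-g,axis=-1)<.2)
    return im,P,w,y,g,M,s
E
python3 to.py .4571 .0934 .175 16.3; python3 - <<'E'
from h import *
im,P,w,y,g,M,s=handle()
print('grip',g.round(4),proj('side',g))
for nm,m in (('wood',w),('yellow',y)):
    Q=P[m]; v,u=np.nonzero(m); print(nm,len(Q))
    for a in np.arange(Q[:,2].min(),Q[:,2].max(),.015):
        k=(Q[:,2]>=a)&(Q[:,2]<a+.015)
        if k.sum()>8: print(np.median(Q[k],0).round(4),'y',Q[k,1].min().round(3),Q[k,1].max().round(3),'x',Q[k,0].min().round(3),Q[k,0].max().round(3),'u',u[k].min(),u[k].max(),'v',np.median(v[k]))
cv2.imwrite('pics/g4.png',cv2.resize(im[40:240,180:380],None,fx=3,fy=3)[:,:,::-1])
E
```

```text
t 16.5 p [0.4543 0.0976 0.3024] yaw 16.98 tilt [ 0.015  0.024 -1.   ] q [ 0.63  0.17 -1.02  1.91  0.15  1.12 -0.14] F [-0.1 -0.7 -2.6] T [-0.06  0.1   0.02] gap 0.31
shift mm [  7.2 127.3  -1.3] turn 0.012
grip [0.4543 0.0977 0.2994] (np.float64(240.47706392316934), np.float64(153.85651186445645))
wood 576
[0.4516 0.0922 0.1967] y 0.087 0.1 x 0.441 0.466 u 239 250 v 195.0
[0.451  0.0918 0.2109] y 0.086 0.1 x 0.44 0.464 u 238 249 v 190.0
[0.4516 0.0924 0.226 ] y 0.087 0.101 x 0.44 0.463 u 237 248 v 184.0
[0.4507 0.0916 0.2419] y 0.087 0.103 x 0.439 0.464 u 236 247 v 179.0
[0.4501 0.0917 0.2564] y 0.088 0.102 x 0.439 0.464 u 235 247 v 173.0
[0.4517 0.0914 0.2703] y 0.086 0.1 x 0.439 0.463 u 235 246 v 167.0
[0.4536 0.0916 0.2856] y 0.082 0.098 x 0.443 0.463 u 237 245 v 161.0
[0.4545 0.0915 0.3016] y 0.087 0.099 x 0.446 0.464 u 237 245 v 154.5
[0.4535 0.0913 0.3206] y 0.086 0.097 x 0.444 0.463 u 235 244 v 147.0
[0.4538 0.0961 0.3296] y 0.087 0.111 x 0.445 0.464 u 235 243 v 142.0
yellow 723
[0.4502 0.0881 0.1707] y 0.052 0.15 x 0.402 0.505 u 222 269 v 205.0
[0.4538 0.0896 0.1836] y 0.078 0.111 x 0.436 0.472 u 237 253 v 200.0
```

View pics/g4.png

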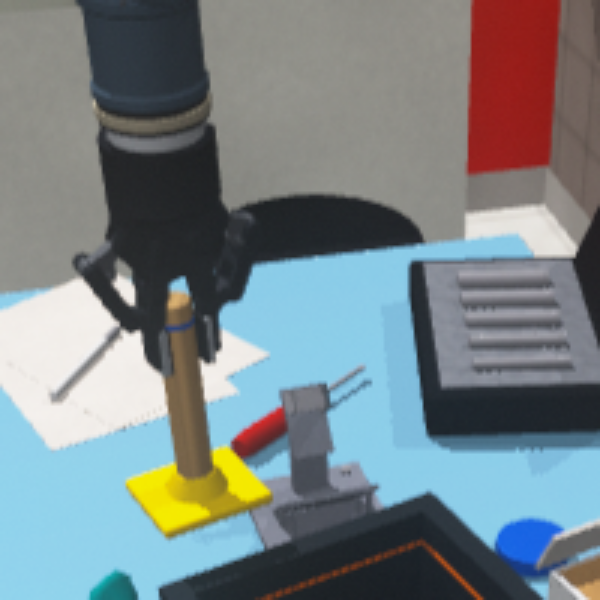

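```bash
python3 to.py .545 -.0575 .285 16.3
```

```text
t 16.55 p [0.454  0.0976 0.3019] yaw 16.99 tilt [ 0.014  0.024 -1.   ] q [ 0.63  0.17 -1.02  1.92  0.15  1.12 -0.14] F [ 0.1 -0.2 -2.6] T [-0.    0.   -0.03] gap 0.307
shift mm [175.2  14.4  41.3] turn 0.012
```

{"op": "send_rows", "data": {"commands": [[1,[20,0,5],0.012],[1,[30,0,7],0],[1,[30,0,7],0],[1,[30,0,7],0],[1,[30,0,7],0],[1,[20,0,5],0],[1,[10,0,3],0],[1,[0,0,0],0]], "newtons": 100}}

```text
time_s: 17.55
tcp_pos: [0.544, -0.0674, 0.2908]
orientation: [0.572, -0.557, 0.43, -0.421]
force: [-0.6, 0.3, -2.6]
finger_gap: 0.304
```

```bash
python3 to.py .545 -.0575 .23 16.3
```

```text
t 17.55 p [ 0.544  -0.0674  0.2908] yaw 15.99 tilt [ 0.002  0.024 -1.   ] q [ 0.76  0.35 -0.89  1.75  0.27  1.17  0.07] F [-0.6  0.3 -2.6] T [-0.04  0.02  0.04] gap 0.304
shift mm [-7.9 61.1  3.2] turn -0.005
```

{"op": "send_rows", "data": {"commands": [[1,[-8,0,3],-0.005],[1,[0,15,0],0],[1,[0,12,0],0],[1,[0,6,0],0],[1,[0,6,0],0],[1,[0,6,0],0],[1,[0,6,0],0],[1,[0,6,0],0]]}}

```text
time_s: 18.55
tcp_pos: [0.5455, -0.0522, 0.234]
orientation: [0.575, -0.559, 0.426, -0.419]
force: [0.6, 0.2, -2.5]
finger_gap: 0.306
```

```bash
python3 to.py .545 -.0575 .23 16.3
```

```text
t 18.55 p [ 0.5455 -0.0522  0.234 ] yaw 16.65 tilt [ 0.006  0.024 -1.   ] q [ 0.71  0.41 -0.87  1.83  0.33  1.06  0.01] F [ 0.6  0.2 -2.5] T [-0.14 -0.02  0.01] gap 0.306
shift mm [ 5.1  3.9 -2.1] turn 0.006
```

{"op": "send_rows", "data": {"commands": [[1,[2,4,-1],0],[1,[0,4,0],0],[1,[0,4,0],0]]}}

```text
time_s: 18.92
tcp_pos: [0.5508, -0.0539, 0.2277]
orientation: [0.578, -0.556, 0.422, -0.423]
force: [-5.3, -2.0, 26.4]
finger_gap: 0.307
```

```bash
python3 to.py .545 -.0575 .23 16.3;  python3 - <<'E'
from h import *
im,P,w,y,g,M,s=handle()
for nm,m in (('wood',w),('yellow',y)):
    Q=P[m]
    for a in np.arange(.08,.28,.02):
        k=(Q[:,2]>=a)&(Q[:,2]<a+.02)
        if k.sum()>8: print(nm,np.median(Q[k],0).round(4),k.sum())
E
```

```text
t 18.925 p [ 0.5508 -0.0539  0.2277] yaw 16.58 tilt [ 0.02   0.023 -1.   ] q [ 0.7   0.42 -0.87  1.83  0.34  1.03 -0.  ] F [-5.3 -2.  26.4] T [-0.18  0.89  0.04] gap 0.307
shift mm [ 1.7 -2.5 -6.5] turn 0.005
wood [ 0.548  -0.0601  0.1178] 19
wood [ 0.548  -0.0602  0.1294] 84
wood [ 0.5464 -0.0595  0.1497] 89
wood [ 0.5466 -0.0598  0.1699] 97
wood [ 0.5471 -0.0593  0.1893] 95
wood [ 0.5496 -0.0605  0.211 ] 69
wood [ 0.5498 -0.0607  0.2285] 54
wood [ 0.5526 -0.0578  0.2546] 60
yellow [ 0.5352 -0.0527  0.0959] 559
yellow [ 0.5485 -0.0625  0.1071] 157
```

{"op": "send_rows", "data": {"commands": [[1,[0,-30,0],0],[1,[0,-40,0],0],[1,[0,-15,0],0],[1,[40,0,10],0],[1,[55,0,15],0],[1,[55,0,15],0],[1,[40,0,10],0],[1,[0,0,0],0]]}}

```text
time_s: 19.98
tcp_pos: [0.6514, -0.2312, 0.3046]
orientation: [0.575, -0.559, 0.424, -0.421]
force: [-0.4, 0.2, -2.4]
finger_gap: 0.3
```

```bash
python3 to.py .545 -.0575 .30 16.3;  cat > look.py <<'E'
import sys; from h import *
im,d=grab('top'); P=cloud('top',d)
c=np.array([.5547,-.0265]); a=np.radians(16.3); E=np.array([[np.cos(a),np.sin(a)],[-np.sin(a),np.cos(a)]])
B=(P[...,:2]-c)@E.T; h=cv2.cvtColor(im,cv2.COLOR_RGB2HSV)
m=(abs(B[...,0])<.1)&(abs(B[...,1])<.083)&(P[...,2]>.05)&(P[...,2]<.13)&(h[...,2]>90)
print(m.sum(),'z pct',np.percentile(P[m][:,2],[50,90,97,100]).round(4))
k=m&(P[...,2]>.088); n,l,st,ce=cv2.connectedComponentsWithStats(k.astype(np.uint8))
for i in range(1,n):
    if st[i,4]>5: print(st[i,4],ce[i].round(),'box xy',B[l==i].mean(0).round(3),'zmax',P[l==i][:,2].max().round(4))
s,_=grab('side')
v=np.hstack([cv2.resize(im[195:335,265:405],(400,400),interpolation=cv2.INTER_CUBIC),cv2.resize(s[190:340,225:375],(400,400),interpolation=cv2.INTER_CUBIC)])
cv2.imwrite('pics/'+sys.argv[1],v[:,:,::-1])
E
python3 look.py l1.png
```

```text
t 19.975 p [ 0.6514 -0.2312  0.3046] yaw 16.53 tilt [ 0.01   0.021 -1.   ] q [ 0.78  0.58 -0.8   1.39  0.39  1.33  0.27] F [-0.4  0.2 -2.4] T [0.03 0.06 0.  ] gap 0.3
shift mm [-196.7    7.2  -52.7] turn 0.004
2044 z pct [0.0772 0.0853 0.0874 0.1083]
```

View pics/l1.png

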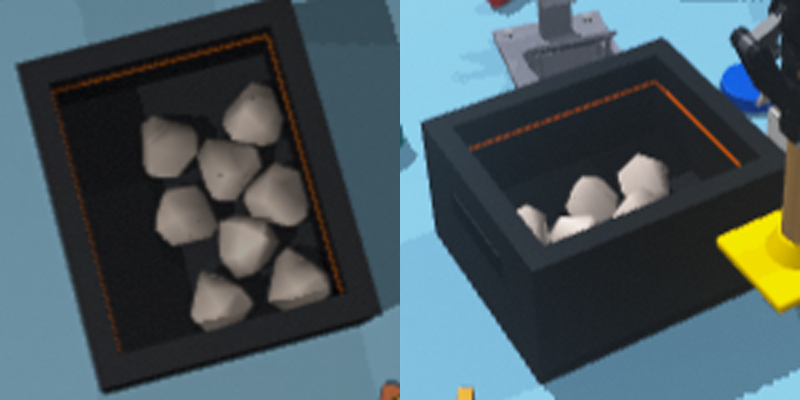

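```bash
python3 - <<'E'
from h import *
im,d=grab('top'); P=cloud('top',d)
for x,y in [(168,147),(252,117),(230,165),(185,215),(277,193),(245,245),(220,300),(298,280)]:
    u,v=int(265+x*.35),int(195+y*.35); Q=P[v-7:v+8,u-7:u+8].reshape(-1,3); print((u,v),'p90/max z',np.percentile(Q[:,2],[90,100]).round(4))
Q=P[np.where((P[...,2]>.035)&(P[...,2]<.05)&(abs(P[...,0]-.575)<.04)&(abs(P[...,1]-.03)<.02))]; print('floor',np.median(Q[:,2]))
E
python3 to.py .5427 -.327 .16 3.65
```

```text
(323, 246) p90/max z [0.0855 1.288 ]
(353, 235) p90/max z [0.0848 0.0888]
(345, 252) p90/max z [0.0872 0.0918]
(329, 270) p90/max z [0.084 1.288]
(361, 262) p90/max z [0.0844 1.288 ]
(350, 280) p90/max z [0.0869 1.288 ]
(342, 300) p90/max z [0.0854 1.288 ]
(369, 293) p90/max z [0.0837 0.1309]
floor 0.0413414295941521
t 20.125 p [ 0.6509 -0.2252  0.3067] yaw 16.96 tilt [ 0.011  0.022 -1.   ] q [ 0.78  0.57 -0.8   1.4   0.39  1.33  0.27] F [-0.   0.8 -2.4] T [-0.01  0.05 -0.05] gap 0.307
shift mm [  68.4  143.2 -135.6] turn 0.232
```

{"op": "send_rows", "data": {"commands": [[1,[-45,0,-12],0],[1,[-50,0,-13],0],[1,[-50,0,-13],0],[1,[-35,0,-10],0],[1,[-10,0,-4],0],[1,[0,0,0],0]]}}

```text
time_s: 20.88
tcp_pos: [0.5382, -0.0456, 0.3091]
orientation: [0.579, -0.563, 0.418, -0.416]
force: [0.0, -0.1, -2.4]
finger_gap: 0.303
```

```bash
python3 to.py .547 -.0575 .235 16.3
```

```text
t 20.875 p [ 0.5382 -0.0456  0.3091] yaw 17.69 tilt [ 0.011  0.019 -1.   ] q [ 0.75  0.32 -0.92  1.75  0.26  1.19  0.08] F [ 0.  -0.1 -2.4] T [-0.1   0.01 -0.03] gap 0.303
shift mm [15.1 73.9  3.6] turn 0.024
```

{"op": "send_rows", "data": {"commands": [[1,[14,20,3],0.024],[1,[0,25,0],0],[1,[0,20,0],0],[1,[0,8,0],0],[1,[0,4,0],0],[1,[0,4,0],0],[1,[0,4,0],0]]}}

```text
time_s: 21.75
tcp_pos: [0.5614, -0.0689, 0.2286]
orientation: [0.573, -0.55, 0.424, -0.437]
force: [-2.9, -0.9, 16.5]
finger_gap: 0.304
```

```bash
python3 to.py .547 -.0575 .235 16.3
```

```text
t 21.75 p [ 0.5614 -0.0689  0.2286] yaw 15.04 tilt [ 0.034  0.015 -0.999] q [ 0.71  0.43 -0.85  1.81  0.36  1.03 -0.01] F [-2.9 -0.9 16.5] T [ 0.03  0.39 -0.04] gap 0.304
shift mm [-14.8  -6.7 -10.7] turn -0.022
```

{"op": "send_rows", "data": {"commands": [[1,[0,4,0],0],[1,[0,4,0],0]]}}

```text
time_s: 22.0
tcp_pos: [0.5688, -0.0695, 0.2284]
orientation: [0.575, -0.545, 0.421, -0.442]
force: [-3.9, 1.1, 16.6]
finger_gap: 0.306
```

{"op": "send_rows", "data": {"commands": [[1,[0,-30,0],0],[1,[0,-40,0],0],[1,[0,-20,0],0],[1,[45,0,0],0.05],[1,[55,0,-10],0.05],[1,[55,0,-20],0.05],[1,[50,0,-25],0.05],[1,[20,0,-10],0],[1,[0,0,0],0]]}}

```text
time_s: 23.12
tcp_pos: [0.5391, -0.3173, 0.3128]
orientation: [0.526, -0.492, 0.48, -0.5]
force: [-0.4, 0.2, -3.7]
finger_gap: 0.306
```

```bash
python3 to.py .5427 -.327 .16 3.65; python3 look.py l2.png; python3 - <<'E'
from h import *
im,P,w,y,g,M,s=handle()
print('g',g.round(4))
for nm,m in (('wood',w),('yellow',y)):
    Q=P[m]
    for a in np.arange(.1,.36,.02):
        k=(Q[:,2]>=a)&(Q[:,2]<a+.02)
        if k.sum()>8: print(nm,np.median(Q[k],0).round(4),k.sum())
E
```

```text
t 23.125 p [ 0.5391 -0.3173  0.3128] yaw 2.15 tilt [ 0.054  0.015 -0.998] q [ 1.04  0.43 -0.77  1.58  0.28  1.21  0.27] F [-0.4  0.2 -3.7] T [-0.04  0.1   0.02] gap 0.306
shift mm [ 11.9 152.6  -5. ] turn -0.026
1900 z pct [0.0775 0.0852 0.0874 0.0935]
g [ 0.5405 -0.3138  0.3104]
wood [ 0.5407 -0.3197  0.2104] 120
wood [ 0.5402 -0.3198  0.2304] 130
wood [ 0.5394 -0.3197  0.2498] 148
wood [ 0.5388 -0.3196  0.2697] 145
wood [ 0.54   -0.3198  0.2895] 127
wood [ 0.5395 -0.3196  0.31  ] 139
wood [ 0.5375 -0.3193  0.334 ] 95
wood [ 0.5411 -0.3115  0.3416] 91
yellow [ 0.5139 -0.3123  0.179 ] 440
yellow [ 0.5538 -0.3239  0.1831] 1254
```

{"op": "send_rows", "data": {"commands": [[1,[6,30,-3],-0.026],[1,[6,35,-2],0],[1,[0,35,0],0],[1,[0,30,0],0],[1,[0,12,0],0],[1,[0,5,0],0],[1,[0,0,0],0]]}}

```text
time_s: 24.15
tcp_pos: [0.5545, -0.3093, 0.1679]
orientation: [0.543, -0.502, 0.463, -0.489]
force: [0.1, 0.8, -2.0]
finger_gap: 0.306
```

```bash
python3 to.py .5427 -.327 .146 3.65
```

```text
t 24.15 p [ 0.5545 -0.3093  0.1679] yaw 5.28 tilt [ 0.066  0.018 -0.998] q [ 0.97  0.57 -0.72  1.72  0.4   0.95  0.21] F [ 0.1  0.8 -2. ] T [-0.05  0.1  -0.01] gap 0.306
shift mm [ 16.8  20.7 -14.8] turn 0.028
```

{"op": "send_rows", "data": {"commands": [[1,[9,0,-8],0.014],[1,[8,0,-7],0.014],[1,[0,8,0],0],[1,[0,5,0],0],[1,[0,4,0],0],[1,[0,0,0],0]]}}

```text
time_s: 24.9
tcp_pos: [0.5419, -0.3301, 0.1509]
orientation: [0.535, -0.494, 0.47, -0.498]
force: [0.8, 0.6, -2.2]
finger_gap: 0.304
```

```bash
python3 to.py .5427 -.327 .146 3.65
```

```text
t 24.9 p [ 0.5419 -0.3301  0.1509] yaw 3.45 tilt [ 0.069  0.015 -0.997] q [ 1.    0.58 -0.7   1.74  0.41  0.91  0.21] F [ 0.8  0.6 -2.2] T [-0.05  0.11 -0.03] gap 0.304
shift mm [-3.   5.   0.6] turn -0.004
```

{"op": "send_rows", "data": {"commands": [[1,[-2,3,0],0],[1,[0,3,0],0],[1,[0,2,0],0]]}}

```text
time_s: 25.28
tcp_pos: [0.5438, -0.329, 0.1477]
orientation: [0.534, -0.495, 0.469, -0.5]
force: [-3.8, 0.4, 9.9]
finger_gap: 0.305
```

```bash
python3 to.py .5427 -.327 .146 3.65
```

```text
t 25.275 p [ 0.5438 -0.329   0.1477] yaw 3.48 tilt [ 0.07   0.01  -0.997] q [ 0.99  0.59 -0.69  1.74  0.42  0.91  0.2 ] F [-3.8  0.4  9.9] T [0.58 1.73 0.09] gap 0.305
shift mm [-2.1  1.7 -1.1] turn -0.003
```

{"op": "send_rows", "data": {"commands": [[0.45,[0,1,0],0],[0.38,[0,0,0],0],[0.34,[0,0,0],0],[0.28,[0,0,0],0],[0.2,[0,0,0],0],[0,[0,0,0],0],[-1,[0,0,0],0],[-1,[0,0,0],0],[-1,[0,0,0],0]], "newtons": 20}}

```text
time_s: 26.4
tcp_pos: [0.5453, -0.3283, 0.1486]
orientation: [0.535, -0.495, 0.468, -0.5]
force: [-0.2, -0.7, 0.1]
finger_gap: 1.005
```

```bash
python3 to.py .5427 -.327 .146 3.65; python3 - <<'E'
from h import *
im,P,w,y,g,M,s=handle()
for nm,m in (('wood',w),('yellow',y)):
    Q=P[m]
    for a in np.arange(.0,.2,.02):
        k=(Q[:,2]>=a)&(Q[:,2]<a+.02)
        if k.sum()>8: print(nm,np.median(Q[k],0).round(4),k.sum())
E
```

```text
t 26.4 p [ 0.5453 -0.3283  0.1486] yaw 3.55 tilt [ 0.072  0.01  -0.997] q [ 0.99  0.59 -0.69  1.74  0.42  0.9   0.2 ] F [-0.2 -0.7  0.1] T [-0.01  0.11 -0.04] gap 1.005
shift mm [-1.4  2.4 -2.7] turn -0.002
wood [ 0.5486 -0.3358  0.0364] 33
wood [ 0.5463 -0.3351  0.0502] 90
wood [ 0.5477 -0.3351  0.0709] 91
wood [ 0.5471 -0.3352  0.0895] 95
wood [ 0.5481 -0.3358  0.1098] 106
wood [ 0.5472 -0.3348  0.1296] 107
wood [ 0.5471 -0.335   0.1467] 74
wood [ 0.551  -0.3299  0.1722] 171
yellow [ 0.5417 -0.3363  0.0132] 1291
yellow [ 0.5464 -0.3358  0.0257] 169
```

{"op": "send_rows", "data": {"commands": [[-1,[0,-15,1],0],[-1,[0,-25,2],0],[-1,[0,-30,2],0],[-1,[0,-35,2],0],[-1,[0,-40,0],0],[-1,[40,0,-20],0],[-1,[50,0,-30],0],[-1,[50,0,-30],0],[-1,[30,0,-10],0],[-1,[0,0,0],0],[-1,[0,0,0],0]]}}

```text
time_s: 27.82
tcp_pos: [0.4646, -0.5068, 0.3044]
orientation: [0.537, -0.496, 0.461, -0.503]
force: [0.3, -1.1, 0.3]
finger_gap: 1.003
```

```bash
python3 look.py l3.png; python3 - <<'E'
from h import *
a,_=grab('top'); b,_=grab('side')
cv2.imwrite('pics/f.png',np.hstack([a[100:420,60:540],b[100:420,180:480]])[:,:,::-1])
E
```

```text
1860 z pct [0.0777 0.0851 0.0874 0.0912]
7 [350. 246.] box xy [ 0.028 -0.042] zmax 0.0899
6 [338. 297.] box xy [-0.071  0.01 ] zmax 0.0906
```

View pics/f.png

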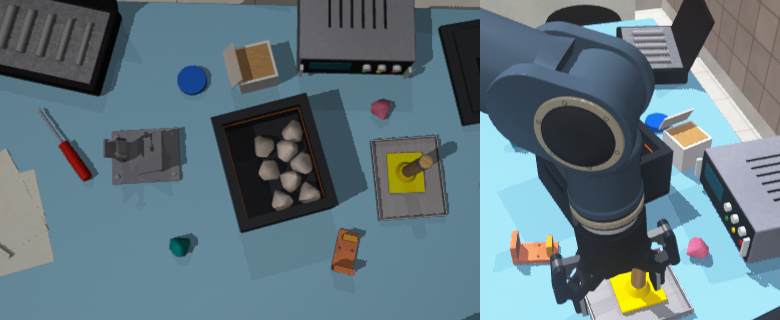

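View pics/l3.png

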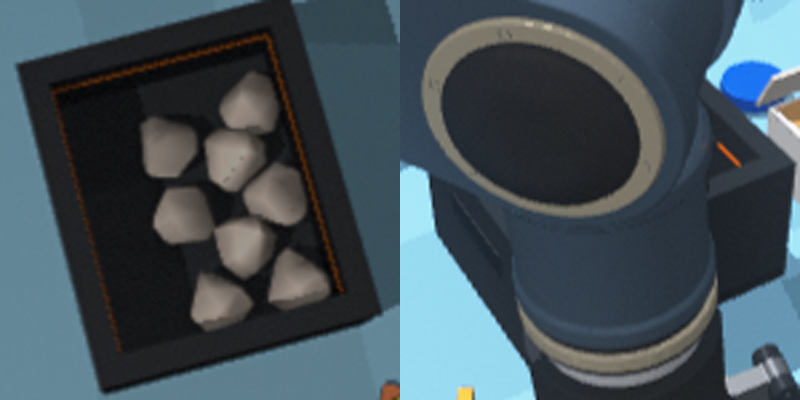

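```bash
python3 -c "
from rig import r
s=r.get_state(); print(s['time_s'],s['force'].round(1)); print(r.sign_off())"
```

```text
28.025 [-0.9  0.1 -0.2]
the job is handed in; nothing more can be done
None
```

I took the tamper out of the clip, tamped the dry ice level, stood the tamper upright in the drip tray and let go. I handed the job in at 28 s.

- **Tamper:** I rolled it level out of the clip. A light grip did not let it hang straight, so I turned it upright by pushing its foot against the outside of the cold box.
- **Tamping:** I pressed twice, at about 26 N and then about 17 N. On the second press the foot slid about 7 mm sideways on the lump tops without going any deeper.
- **Lumps:** The last top view shows all eight lumps side by side. Their tops measure about 84–87 mm above the bench, with single depth readings up to 91 mm, so all lie under the 100 mm fill line. The two middle lumps read about 2 mm higher than the rest, which I took to be their size.
- **Standing in the tray:** After release, the handle position agreed to within about 2 mm from foot to top, so it stands upright, inside the tray rim. The gripper is clear of it.
- **Other things:** The bystanders and look-alikes look unmoved in the last top view, judged by eye. The last side view was mostly blocked by the arm, so the final lump check rests on the top camera alone.

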